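Hold a sprung bath lid just short of its balance point

TASK

The spring of a cleaning bath's lid is to be checked: choose the bath that has the tray of instruments standing beside it, take its lid by the crossbar grip and raise it clearly (at least 6 degrees) past its balance point, under control, without letting it fly up near its stop (stay at least 9 degrees short of that). Then bring it back and hold it still just below the balance point, about 7 degrees short of it, where it would fall shut if let go; finish there with the fingers still holding the grip, and keep the other lid shut and everything else where it stands.

Things in the scene. Friction and masses are not known exactly. Their poses are not given: they have to be found in the camera images.
- bath_left: Stainless bench-top cleaning bath, fixed to the bench, the left one as the robot sees it (positive y). Open-topped box 200 deep (x) by 220 wide (y) by 120 high; origin at the centre of its underside; its front (own -x) faces the robot, turned by up to 0.2 rad. An 8 mm thick sprung steel lid covers it, hinged along its rear top edge.
- left_hinge (a point): Middle of the hinge axis of the left bath's lid, on the bath: 97.5 mm behind the bath's centre (own +x) and 124 mm above the bench. Its axes are the bath's; the hinge axis is its y.
- grip_left (a point): Crossbar grip of the left lid: black round bar, 18 diameter by 44 long, along its own y (parallel to the hinge), on a 14 wide neck from the lid's front edge. Origin at its centre: 235 mm from the hinge axis; with the lid shut 124 mm above the bench and 40 mm in front of the bath. Pinched by its two flat ends from above, it can turn between the fingers as the lid swings. Lid and bar weigh 0.78 kg.
- lid_left (a joint): Angle of the left lid, rad: 0 shut (start), grows as the front rises, stop at 1.45. At angle a the bar is 235 mm*cos(a) ahead of (own -x) and 235 mm*sin(a) above the hinge axis. Balance point 0.96 (55 degrees, bar 192 mm above the hinge axis): let go below it falls shut, above it springs open to the stop. Force at the bar: 1.2 N closing when shut, 0 at balance, 0.7 N opening at 1.2.
- bath_right: Stainless bench-top cleaning bath, fixed to the bench, the right one as the robot sees it (negative y). Open-topped box 200 deep (x) by 220 wide (y) by 120 high; origin at the centre of its underside; its front (own -x) faces the robot, turned by up to 0.2 rad. An 8 mm thick sprung steel lid covers it, hinged along its rear top edge.
- right_hinge (a point): Middle of the hinge axis of the right bath's lid, on the bath: 97.5 mm behind the bath's centre (own +x) and 124 mm above the bench. Its axes are the bath's; the hinge axis is its y.
- grip_right (a point): Crossbar grip of the right lid: black round bar, 18 diameter by 44 long, along its own y (parallel to the hinge), on a 14 wide neck from the lid's front edge. Origin at its centre: 235 mm from the hinge axis; with the lid shut 124 mm above the bench and 40 mm in front of the bath. Pinched by its two flat ends from above, it can turn between the fingers as the lid swings. Lid and bar weigh 0.78 kg.
- lid_right (a joint): Angle of the right lid, rad: 0 shut (start), grows as the front rises, stop at 1.45. At angle a the bar is 235 mm*cos(a) ahead of (own -x) and 235 mm*sin(a) above the hinge axis. Balance point 0.96 (55 degrees, bar 192 mm above the hinge axis): let go below it falls shut, above it springs open to the stop. Force at the bar: 1.2 N closing when shut, 0 at balance, 0.7 N opening at 1.2.
- tray: Shallow open steel tray, 160 by 100 by 30 mm high, with two scissor-shaped instruments in it; origin at the centre of its underside. Stands on the outer side of one of the baths (y positive: by the left bath; y negative: by the right bath), which it marks as the bath to open.
- carton: Closed plain cardboard carton, 160 by 100 by 60 mm high, origin at the centre of its underside, on the outer side of the other bath. To be left alone.
- jar: Lidded jar, 60 mm diameter, 90 mm high, origin at the centre of its underside, behind the baths. To be left alone.
- screwdriver_grip (a point): Grip of a 170 mm screwdriver lying on the bench between the robot and the baths. To be left alone.
Not all that is in view belongs to the job. Several things have the shape of the tray; the one meant has the colours described above.

How it is judged:
On the way:
1. the lid of the bath beside the tray is past its balance point by more than 0.07 rad, held by its grip (((world y of tray above 0 m and value of joint lid_left above 1.03 rad and contact force between the fingers and bath_left above 0.05 N and distance between the grasp point and grip_left below 0.05 m) or (world y of tray below 0 m and value of joint lid_right above 1.03 rad and contact force between the fingers and bath_right above 0.05 N and distance between the grasp point and grip_right below 0.05 m))), for 0.1 s.
At the end, for the whole second after the job is handed in: The lid of the bath beside the tray is held still by the fingers on its grip, 0.04 to 0.20 rad (2 to 11 degrees) below the balance point of 0.96 rad; the other lid is shut (under 0.05 rad) (((world y of tray above 0 m and value of joint lid_left between 0.76 and 0.92 rad and velocity of joint lid_left between -0.05 and 0.05 rad/s and contact force between the fingers and bath_left above 0.05 N and distance between the grasp point and grip_left below 0.05 m and value of joint lid_right below 0.05 rad) or (world y of tray below 0 m and value of joint lid_right between 0.76 and 0.92 rad and velocity of joint lid_right between -0.05 and 0.05 rad/s and contact force between the fingers and bath_right above 0.05 N and distance between the grasp point and grip_right below 0.05 m and value of joint lid_left below 0.05 rad))); the arm keeps its last pose, push and grip.
It fails at once if a lid goes within 0.12 rad of its stop (beyond 1.33 rad) (value of joint any of lid_left, lid_right above 1.33 rad).
It fails at once if the lid of the other bath is raised by more than 0.15 rad ((world y of tray above 0 m and value of joint lid_right above 0.15 rad) or (world y of tray below 0 m and value of joint lid_left above 0.15 rad)).
It fails at once if the tray, carton, jar or screwdriver is moved by more than 30 mm (distance of any of tray, carton, jar, screwdriver_grip from where it was at the start of the episode above 0.03 m).
It also fails if it takes over 42 s, if anything falls off the work surface, if the arm or the gripper's body presses on something with over 40 N, if the wrist force passes 120 N, or if a joint passes its speed limit or range.

ROBOT

A 7-joint arm with a two-finger parallel gripper is mounted at the origin on the work surface. World frame = base frame: x ahead of the robot, y to its left, z up, the work surface at z = 0. Lengths are in m, angles in rad, forces in N, time in s.
With the tool pointing down it reaches from about 0.425 to 0.975 m from the base axis. Payload 16.7 kg.
Tool frame: the origin (TCP) lies at the very end of the fingers, on their centre line; the grasp point (between the pads) lies 19 mm behind it (bot.grip_depth is the z of the grasp point in the tool frame, in m); z points along the fingers, y is the direction in which the jaws open and shut (so a half turn about z gives the same grasp; the last joint's range is limited). The gripper opens to 85 mm and grips with 20 to 120 N. Pads are 22 mm wide; open, the fingers measure 114 mm over their backs; the gripper's body (76 mm by 85 mm) begins 54 mm behind the grasp point. The pads swing forward as they close: fully open they stand 13 mm farther back than shut.
Start: joints at [1.079, 0.426, 0.074, 1.606, -0.034, 1.111, -0.067], TCP at [0.227, -0.636, 0.231] pointing down, gripper open.
Joint ranges: [-2.85, 2.85], [-0.5, 2.14], [-1.23, 1.37], [0.21, 2.46], [-1.02, 4.16], [0.16, 2.05], [-2.73, 2.73]. Speed limits (rad/s): [1.89, 1.89, 2.39, 2.39, 3.01, 3.01, 3.01].

INTERFACE

Orientations are given as a rotation vector (axis times angle).
In Python, from station import bot, eyes gives the robot as it stands.
- The arm moves only by the shell command python3 -m crank 'ROWS' [OPENING] [FORCE]. ROWS is JSON, a list that holds one entry, the list of rows, each a list of 6 numbers: the shift along the tool's x, y, z in units of 60 mm (1.0 is 60 mm), then the turn, a rotation vector about the tool's x, y, z in degrees. In form: [[[x, y, z, rx, ry, rz], ...]]. A call has 1 to 12 rows; each row is the pose to reach, as a shift and turn from the pose measured when the call began, along the tool's axes at that moment; what a row does not reach only later rows make up. A row lasts 1/8 s, in which the tool goes at most 62.5 mm and 10.7 degrees, less where a joint would pass 70% of its speed; a pose out of reach is approached as far as the arm can. A call with a gripper value outside its range is refused whole. OPENING is the gripper command: -1 is fully open, 1 is shut, values between are in proportion, set as the call begins (- or left out, the last holds). The fingers move at their own pace and stop on an object; FORCE is the grip in N (left out, the last holds). Time passes only in rows, so rows that repeat a pose let the fingers close. It gives the time, the measured TCP pose, the force and the opening at its end, in the units of the state.
- bot.get_obs(): the state, without advancing time (a new reading comes with each control period).
- eyes.grab_frame(name): name is "scene" or "side" or "wrist"; returns a dict with "img" (420x560x3 uint8, red, green, blue), "camera_matrix" (3x3 intrinsics, pixels), "rvec" (rotation vector, rad) and "tvec" (3), from world to camera coordinates, as OpenCV has them. Camera axes: x right, y down, z forward; pixel columns grow to the right and rows downward; lengths in m; the calibration is good to about 2 mm. A picture is of the moment at which its call begins. There is no depth.
- bot.finish_job(): hands the job in, once; it reports no verdict.
The state is a dict: "clock": time; "joints": joint angles; "qd": joint speeds; "tau": joint torques, N m; "tool_pos": TCP position; "orientation": TCP orientation; "contact_force": force on the tool from outside, world axes, zero at the start; "torque": the same for the moment, N m; "opening": opening from 0.0 (shut) to 1.0 (fully open).
Only numpy, scipy, OpenCV 4.12 (cv2) and the standard library are available. Lean on these libraries where they do the work, as an engineer would, in place of code of your own. Each camera call takes 0.05 s, during which the arm holds its last target.

## Working session

There is one attempt and no reset: what is moved stays moved. The work goes in short steps, Python scripts to look and compute and a shell command to move; the robot and the scene stay as the last step left them, time stands still between calls to the robot, and variables do not carry over. Pictures are saved under pics/ and viewed, and the job is handed in when it is done.

```bash
ls; mkdir -p pics; python3 - <<'E'
from station import bot, eyes
import cv2
for n in("scene","side","wrist"):
    f=eyes.grab_frame(n); cv2.imwrite(f"pics/{n}0.png",f["img"][:,:,::-1]); print(n,f["camera_matrix"].tolist(),f["rvec"],f["tvec"])
print(bot.get_obs(), bot.grip_depth)
E
```

```text
pics
scene [[498.15964291621884, 0.0, 284.67436541964383], [0.0, 498.15964291621884, 205.5449218407376], [0.0, 0.0, 1.0]] [ 2.39482485  1.08445485 -0.31155018] [-0.25896123 -0.30858321  2.10270843]
side [[466.3460473536563, 0.0, 279.8702402779228], [0.0, 466.3460473536563, 214.73026741588447], [0.0, 0.0, 1.0]] [ 0.36539373 -2.87179593  1.02080776] [0.47753091 0.2177532  1.37655531]
wrist [[300.14154629290744, 0.0, 273.6569692292856], [0.0, 300.14154629290744, 207.7121808213972], [0.0, 0.0, 1.0]] [-2.34260199  1.65137759  0.26873405] [-0.67519618 -0.04189974  0.37978811]
{'clock': 0.15, 'joints': array([ 1.07852723,  0.42659055,  0.0738676 ,  1.60643687, -0.03410382,
        1.11079111, -0.06709365]), 'qd': array([-1.63526380e-05, -1.16032474e-03, -5.52031866e-04, -3.28054004e-03,
        6.95324477e-04,  1.64093903e-04,  4.09227800e-04]), 'tau': array([ 5.80472421e-03, -9.50313592e+01,  3.76513481e+00, -4.63763058e+01,
        1.94725231e-02,  7.72459520e-03, -4.26855377e-05]), 'tool_pos': array([ 0.2267379 , -0.63545783,  0.23078054]), 'orientation': array([-3.09465113e+00, -5.35570982e-01,  3.55716053e-04]), 'contact_force': array([-0.00043302,  0.07395462, -0.04362782]), 'torque': array([-0.0013883 ,  0.02153747,  0.05923131]), 'opening': 1.0029798917889503} -0.0187
```

View pics/scene0.png

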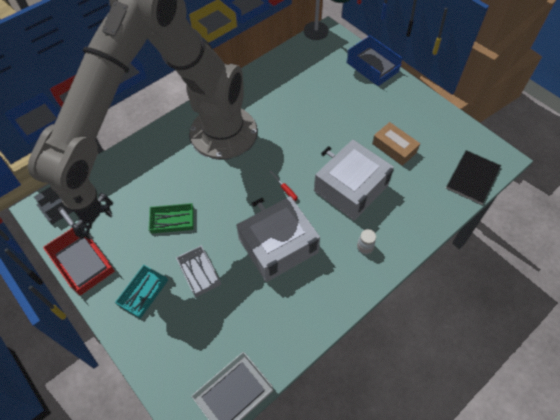

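View pics/side0.png

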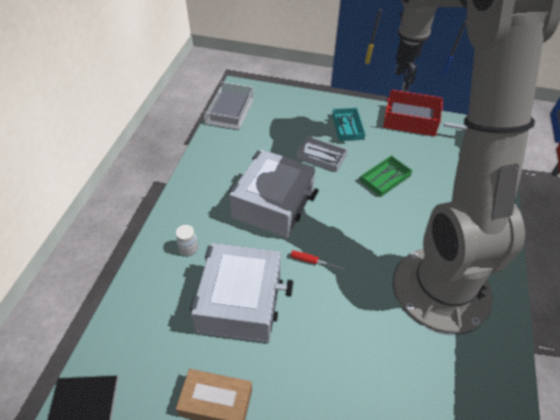

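View pics/wrist0.png

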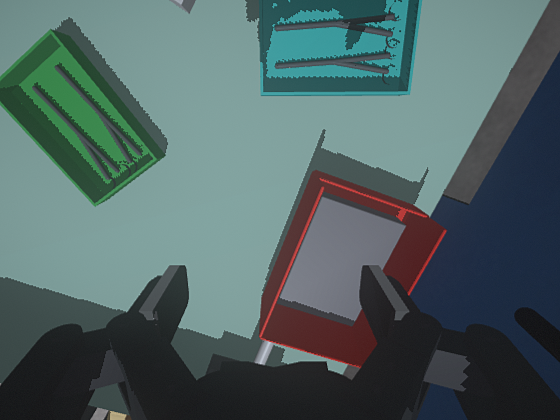

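```bash
python3 - <<'E'
import cv2
a=cv2.imread("pics/scene0.png")[185:285,225:335]; cv2.imwrite("pics/c1.png",cv2.resize(a,None,fx=6,fy=6,interpolation=2))
a=cv2.imread("pics/side0.png")[140:240,225:335]; cv2.imwrite("pics/c2.png",cv2.resize(a,None,fx=6,fy=6,interpolation=2))
E
```

```text
(no output)
```

View pics/c1.png

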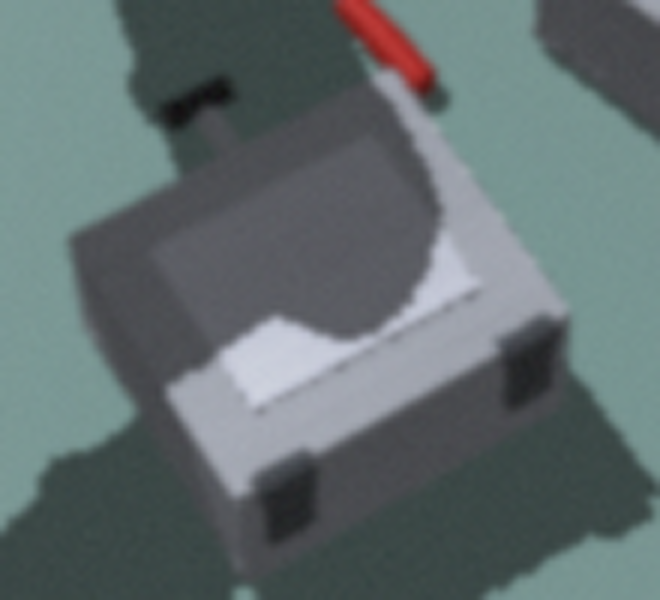

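View pics/c2.png

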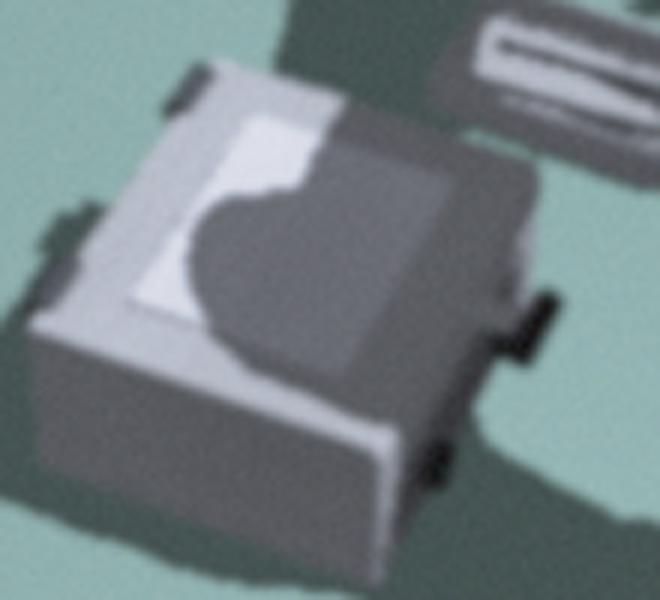

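```bash
cat > h.py <<'E'
import numpy as np, cv2
from scipy.optimize import least_squares
from scipy.spatial.transform import Rotation as R
K={'scene':([498.15964,498.15964,284.674365,205.54492],[2.39482485,1.08445485,-0.31155018],[-0.25896123,-0.30858321,2.10270843]),
'side':([466.346047,466.346047,279.87024,214.730267],[0.36539373,-2.87179593,1.02080776],[0.47753091,0.2177532,1.37655531])}
def proj(c,P):
    k,r,t=K[c]; M=np.array([[k[0],0,k[2]],[0,k[1],k[3]],[0,0,1]])
    return cv2.projectPoints(np.array(P,float).reshape(-1,3),np.array(r),np.array(t),M,None)[0].reshape(-1,2)
E
python3 - <<'E'
from h import *
L=[[-.1,-.11,.128],[-.1,.11,.128],[.1,-.11,.128],[.1,.11,.128],[-.1375,0,.124]]
s=np.array([[70,240],[385,70],[235,495],[567,310],[197,103]])/6+[224.6,184.6]
d=np.array([[540,175],[395,440],[210,60],[30,325],[528,328]])/6+[224.6,139.6]
def P(p): 
    c,n=np.cos(p[2]),np.sin(p[2]); return np.array([[p[0]+c*a-n*b,p[1]+n*a+c*b,z] for a,b,z in L])
f=lambda p:np.r_[proj('scene',P(p))-s,proj('side',P(p))-d].ravel()
r=least_squares(f,[.65,-.15,0],loss='soft_l1'); print(r.x); print(f(r.x).reshape(-1,2).round(1)); print(P(r.x)[-1])
p=r.x
# bar triangulation
g=least_squares(lambda q:np.r_[proj('scene',q)-s[4:],proj('side',q)-d[4:]].ravel(),[.5,-.2,.12]);print(g.x,g.fun)
E
```

```text
[ 0.56035433 -0.17955135 -0.16213971]
[[-1.3 -0.9]
 [ 0.  -1. ]
 [ 0.7  1.7]
 [ 0.9  1. ]
 [-0.4  0.4]
 [ 1.1 -2. ]
 [-1.1  2.1]
 [ 0.1 -0.3]
 [-0.4  0.5]
 [ 1.7  0.1]]
[ 0.42465776 -0.15735469  0.124     ]
[ 0.42801163 -0.1553271   0.12663778] [ 0.60942719  0.31035981  0.55662108 -0.19702128]
```

```bash
cat >> h.py <<'E'
YAW=-.162
def obs():
    from station import bot
    o=bot.get_obs(); return o
def rel(target,yaw=YAW,o=None):
    o=o or obs(); T=R.from_rotvec(o['orientation']); 
    by=np.array([-np.sin(yaw),np.cos(yaw),0])
    y=by if by@T.as_matrix()[:,1]>0 else -by
    z=np.array([0,0,-1.]); x=np.cross(y,z)
    W=R.from_matrix(np.c_[x,y,z])
    d=T.inv().apply(np.array(target)-o['tool_pos'])/.06
    print('t',o['clock'],'pos',o['tool_pos'].round(4),'op',round(o['opening'],3),'F',o['contact_force'].round(2))
    print('row',d.round(3),np.degrees((T.inv()*W).as_rotvec()).round(2)); 
    return d
E
python3 - <<'E'
from h import *
print(R.from_rotvec(obs()['orientation']).as_matrix().round(2))
rel([.4255,-.157,.20])
E
```

```text
[[ 0.94  0.34 -0.  ]
 [ 0.34 -0.94  0.  ]
 [-0.   -0.   -1.  ]]
t 0.15 pos [ 0.2267 -0.6355  0.2308] op 1.003 F [-0.    0.07 -0.04]
row [ 5.8   -6.397  0.519] [-5.000e-02  2.000e-02  2.892e+01]
```

```bash
python3 -m crank '[[[0.6,-0.7,0,0,0,3],[1.2,-1.4,0.1,0,0,6],[1.8,-2.1,0.2,0,0,9],[2.5,-2.8,0.3,0,0,12],[3.2,-3.5,0.4,0,0,16],[3.9,-4.2,0.5,0,0,20],[4.5,-4.9,0.5,0,0,24],[5.1,-5.6,0.5,0,0,27],[5.5,-6.1,0.52,0,0,29],[5.8,-6.4,0.52,0,0,29],[5.8,-6.4,0.52,0,0,29],[5.8,-6.4,0.52,0,0,29]]]' -1 30
python3 - <<'E'
from h import *
from station import eyes
rel([.4255,-.157,.105])
f=eyes.grab_frame("wrist"); cv2.imwrite("pics/w1.png",f["img"][:,:,::-1])
b=[.4255,-.157,.124];e=22e-3*np.array([-np.sin(YAW),np.cos(YAW),0])
print(cv2.projectPoints(np.array([b-e,b,b+e]),f["rvec"],f["tvec"],f["camera_matrix"],None)[0].reshape(-1,2))
E
```

```text
clock: 1.65
tool_pos: [0.4251, -0.1573, 0.1998]
orientation: [-3.13, 0.257, 0.001]
contact_force: [-0.5, 0.8, 0.2]
opening: 1.0
t 1.65 pos [ 0.4251 -0.1573  0.1998] op 1.0 F [-0.55  0.75  0.22]
row [ 0.007 -0.006  1.58 ] [-0.04  0.05 -0.1 ]
[[300.27392549 216.9827332 ]
 [271.89910315 217.03874816]
 [243.52310151 217.09476544]]
```

View pics/w1.png

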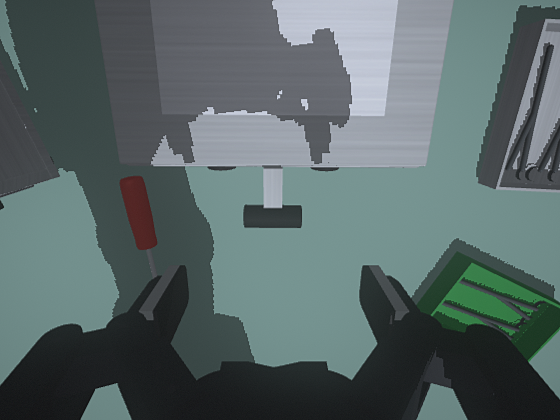

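The wrist picture shows the bar spanning columns 244–301 at row 216, which is where I predicted it (243.5–300.3, row 217). The lid edge is level in the image, so position and yaw are both right. I'll descend and close.

```bash
python3 -m crank '[[[0,0,0.4,0,0,0],[0,0,0.8,0,0,0],[0,0,1.2,0,0,0],[0,0,1.45,0,0,0],[0,0,1.58,0,0,0],[0,0,1.58,0,0,0]]]' -1 30
python3 -m crank '[[[0,0,0,0,0,0],[0,0,0,0,0,0],[0,0,0,0,0,0],[0,0,0,0,0,0],[0,0,0,0,0,0],[0,0,0,0,0,0],[0,0,0,0,0,0],[0,0,0,0,0,0]]]' 1 30
python3 - <<'E'
from h import *
from station import eyes
rel([.4255,-.157,.105])
f=eyes.grab_frame("wrist"); cv2.imwrite("pics/w2.png",f["img"][:,:,::-1])
E
```

```text
clock: 2.45
tool_pos: [0.4249, -0.1576, 0.105]
orientation: [-3.13, 0.258, 0.002]
contact_force: [-0.7, 0.1, -0.2]
opening: 0.994
clock: 3.45
tool_pos: [0.4254, -0.1564, 0.1055]
orientation: [-3.129, 0.257, 0.001]
contact_force: [-0.1, 11.0, 5.1]
opening: 0.504
t 3.45 pos [ 0.4254 -0.1564  0.1055] op 0.504 F [-0.14 10.95  5.09]
row [0.003 0.009 0.008] [-0.1   0.03 -0.1 ]
```

View pics/w2.png

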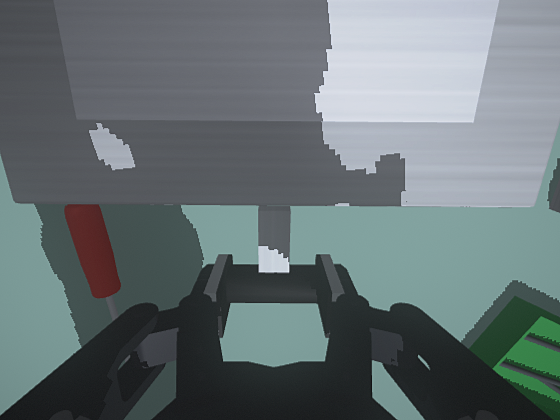

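```bash
cat >> h.py <<'E'
REF=np.array([.4254,-.1564,.1055])
def arc(angs):
    o=obs(); c,s=np.cos(YAW),np.sin(YAW); ux=np.array([c,s,0])
    d=o['tool_pos']-REF; X=.235-d@ux; Z=d[2]
    print('t',o['clock'],'angle est',np.arctan2(Z,X).round(4),'rad',np.hypot(X,Z).round(4),'lat',(d@[-s,c,0]).round(4),'F',o['contact_force'].round(2),'op',round(o['opening'],3))
    T=R.from_rotvec(o['orientation'])
    print('tilt deg',np.degrees(np.arccos(-T.as_matrix()[2,2])).round(2))
    for a in angs:
        p=REF+ux*.235*(1-np.cos(a))+[0,0,.235*np.sin(a)]
        print(round(a,3),(T.inv().apply(p-o['tool_pos'])/.06).round(2))
E
python3 -c "
from h import *
arc(np.arange(.05,.61,.05))"
```

```text
t 3.5 angle est -0.0001 rad 0.235 lat -0.0 F [0.21 9.95 5.03] op 0.504
tilt deg 0.11
0.05 [ 0.  -0.  -0.2]
0.1 [ 0.02 -0.   -0.39]
0.15 [ 0.04 -0.   -0.59]
0.2 [ 0.08 -0.   -0.78]
0.25 [ 0.12 -0.   -0.97]
0.3 [ 0.17 -0.   -1.16]
0.35 [ 0.24 -0.   -1.34]
0.4 [ 0.31 -0.   -1.53]
0.45 [ 0.39 -0.   -1.7 ]
0.5 [ 0.48 -0.   -1.88]
0.55 [ 0.58 -0.   -2.05]
0.6 [ 0.68 -0.01 -2.21]
```

```bash
python3 -m crank '[[[0,0,-0.2,0,0,0],[0.02,0,-0.39,0,0,0],[0.04,0,-0.59,0,0,0],[0.08,0,-0.78,0,0,0],[0.12,0,-0.97,0,0,0],[0.17,0,-1.16,0,0,0],[0.24,0,-1.34,0,0,0],[0.31,0,-1.53,0,0,0],[0.39,0,-1.7,0,0,0],[0.48,0,-1.88,0,0,0],[0.48,0,-1.88,0,0,0]]]' 1 30
python3 -c "
from h import *
arc(np.arange(.55,1.13,.05))
from station import eyes
for n in ('side','wrist'):
  f=eyes.grab_frame(n); cv2.imwrite('pics/%s3.png'%n,f['img'][:,:,::-1])"
```

```text
clock: 4.88
tool_pos: [0.4543, -0.1613, 0.2191]
orientation: [-3.129, 0.256, 0.0]
contact_force: [0.7, 4.7, -2.9]
opening: 0.504
t 4.875 angle est 0.5046 rad 0.2349 lat -0.0002 F [ 0.74  4.7  -2.87] op 0.504
tilt deg 0.1
0.55 [ 0.09 -0.   -0.15]
0.6 [ 0.19 -0.   -0.32]
0.65 [ 0.31 -0.   -0.48]
0.7 [ 0.43 -0.   -0.63]
0.75 [ 0.56 -0.01 -0.78]
0.8 [ 0.7  -0.01 -0.92]
0.85 [ 0.84 -0.01 -1.05]
0.9 [ 0.99 -0.01 -1.18]
0.95 [ 1.15 -0.01 -1.29]
1.0 [ 1.31 -0.01 -1.4 ]
1.05 [ 1.48 -0.01 -1.5 ]
1.1 [ 1.65 -0.01 -1.6 ]
```

View pics/side3.png

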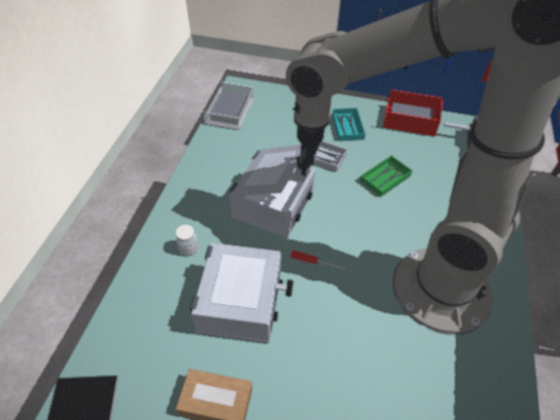

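View pics/wrist3.png

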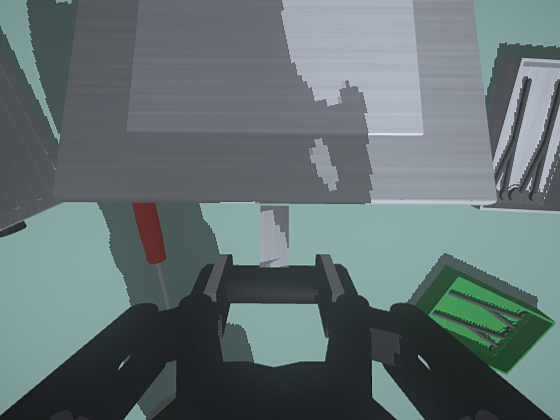

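The lid is rising with the bar seated between the pads: the bar is still at about (273, 283) in the wrist view and the neck is visible. The other lid is shut. I'll continue past balance.

```bash
python3 -m crank '[[[0.09,0,-0.15,0,0,0],[0.19,0,-0.32,0,0,0],[0.31,0,-0.48,0,0,0],[0.43,0,-0.63,0,0,0],[0.56,0,-0.78,0,0,0],[0.7,0,-0.92,0,0,0],[0.84,-0.01,-1.05,0,0,0],[0.99,-0.01,-1.18,0,0,0],[1.15,-0.01,-1.29,0,0,0],[1.31,-0.01,-1.4,0,0,0],[1.31,-0.01,-1.4,0,0,0]]]' 1 30
python3 -c "
from h import *
arc([1.03,1.06,1.09,1.12,1.15])"
```

```text
clock: 6.35
tool_pos: [0.5324, -0.1747, 0.3032]
orientation: [-3.13, 0.258, -0.0]
contact_force: [-4.4, -5.8, 1.6]
opening: 0.509
t 6.35 angle est 1.0018 rad 0.2346 lat -0.0008 F [-4.45 -5.8   1.61] op 0.509
tilt deg 0.05
1.03 [ 0.09 -0.01 -0.06]
1.06 [ 0.19 -0.01 -0.12]
1.09 [ 0.3  -0.01 -0.18]
1.12 [ 0.4  -0.01 -0.23]
1.15 [ 0.51 -0.01 -0.28]
```

```bash
python3 -m crank '[[[0.09,-0.01,-0.06,0,0,0],[0.19,-0.01,-0.12,0,0,0],[0.3,-0.01,-0.18,0,0,0],[0.4,-0.01,-0.23,0,0,0],[0.46,-0.01,-0.255,0,0,0],[0.46,-0.01,-0.255,0,0,0],[0.46,-0.01,-0.255,0,0,0],[0.46,-0.01,-0.255,0,0,0]]]' 1 30
python3 -c "
from h import *
arc([1.1,1.05,1,.95,.9,.87,.84])
from station import eyes
for n in ('side','wrist'):
  f=eyes.grab_frame(n); cv2.imwrite('pics/%s4.png'%n,f['img'][:,:,::-1])
a=cv2.imread('pics/side4.png')[100:250,210:390]; cv2.imwrite('pics/c4.png',cv2.resize(a,None,fx=4,fy=4,interpolation=2))"
```

```text
clock: 7.35
tool_pos: [0.5601, -0.1795, 0.3189]
orientation: [-3.131, 0.259, -0.001]
contact_force: [-1.6, -5.7, 0.5]
opening: 0.511
t 7.35 angle est 1.1391 rad 0.235 lat -0.001 F [-1.63 -5.66  0.54] op 0.511
tilt deg 0.03
1.1 [-0.14 -0.02  0.07]
1.05 [-0.31 -0.02  0.16]
1 [-0.48 -0.02  0.26]
0.95 [-0.64 -0.02  0.37]
0.9 [-0.8  -0.01  0.49]
0.87 [-0.89 -0.01  0.56]
0.84 [-0.98 -0.01  0.64]
```

View pics/c4.png

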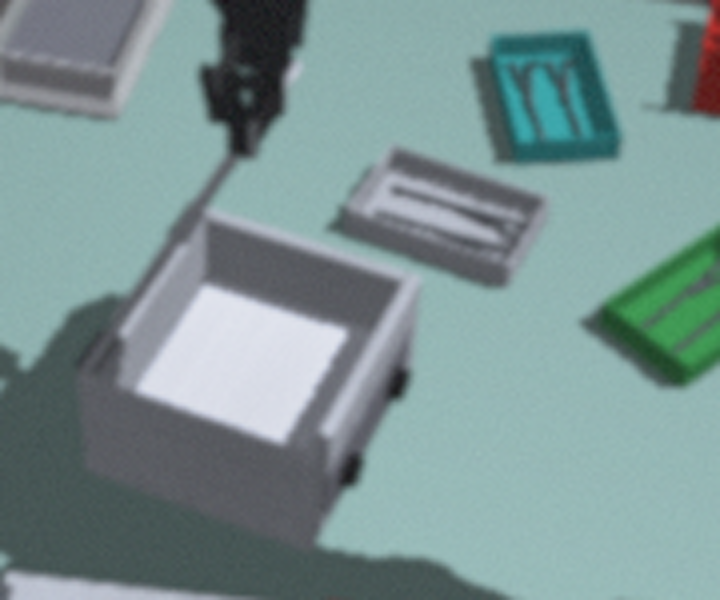

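View pics/wrist4.png

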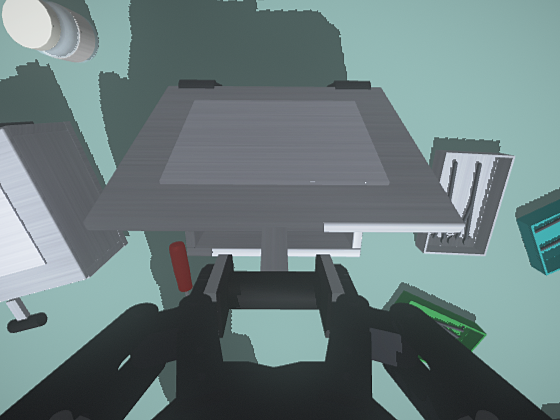

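The lid stands at about 1.14 rad. The bar is still between the pads at about (273, 288) in the wrist view, and the side view shows the bath open with the tray undisturbed. Now I'll bring it back to about 0.84 rad.

```bash
python3 -m crank '[[[-0.14,-0.01,0.07,0,0,0],[-0.31,-0.01,0.16,0,0,0],[-0.48,-0.01,0.26,0,0,0],[-0.64,-0.01,0.37,0,0,0],[-0.8,-0.01,0.49,0,0,0],[-0.89,-0.01,0.56,0,0,0],[-0.98,-0.01,0.64,0,0,0],[-0.98,-0.01,0.64,0,0,0],[-0.98,-0.01,0.64,0,0,0],[-0.98,-0.01,0.64,0,0,0]]]' 1 30
python3 -c "
from h import *
arc([.84])
from station import eyes
for n in ('side','wrist'):
  f=eyes.grab_frame(n); cv2.imwrite('pics/%s5.png'%n,f['img'][:,:,::-1])
  if n=='wrist':
   h=np.array([.6566,-.1953,.124])
   Rz=R.from_euler('z',YAW)
   for al in (.76,.84,.92):
    # lid top front corners: 197.5 ahead of hinge, top 4mm above mid-plane
    P=[h+Rz.apply([-.1975*np.cos(al)+.004*np.sin(al),y,.1975*np.sin(al)+.004*np.cos(al)]) for y in(-.11,.11)]
    print(al,cv2.projectPoints(np.array(P),f['rvec'],f['tvec'],f['camera_matrix'],None)[0].reshape(-1,2).round(1).tolist())
"
```

```text
clock: 8.7
tool_pos: [0.5026, -0.1695, 0.2808]
orientation: [3.131, -0.259, 0.001]
contact_force: [-2.1, -5.2, -0.0]
opening: 0.507
t 8.7 angle est 0.8414 rad 0.2352 lat -0.0005 F [-2.1  -5.24 -0.04] op 0.507
tilt deg 0.06
0.84 [-0.   -0.01  0.01]
0.76 [[463.8, 226.0], [81.9, 227.4]]
0.84 [[480.4, 213.3], [65.1, 214.9]]
0.92 [[499.1, 196.0], [46.1, 197.7]]
```

View pics/side5.png

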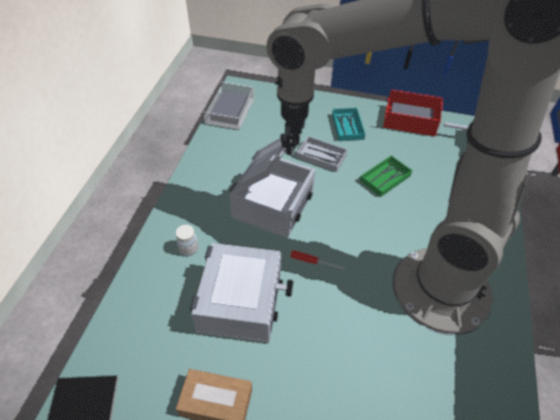

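View pics/wrist5.png

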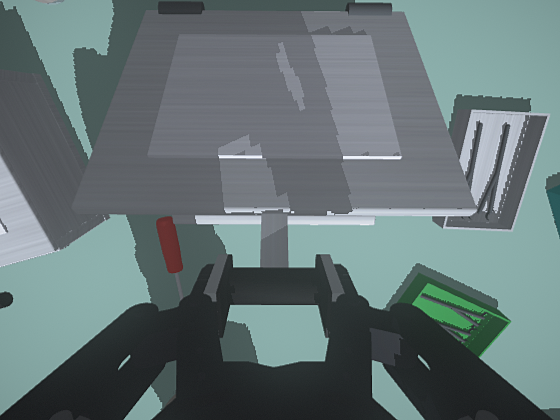

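The lid's front edge is at about row 212 in the wrist view, against 213–215 predicted for 0.84 rad, so the picture and the arm pose agree. I'll let it settle, then hand in.

```bash
python3 -m crank '[[[0,0,0,0,0,0],[0,0,0,0,0,0],[0,0,0,0,0,0],[0,0,0,0,0,0]]]' 1 30
python3 -c "
from h import *
arc([.84]); print(abs(obs()['qd']).max())
from station import bot
bot.finish_job(); arc([])"
```

```text
clock: 9.3
tool_pos: [0.5026, -0.1695, 0.2809]
orientation: [3.131, -0.259, 0.001]
contact_force: [-0.0, -4.1, 1.6]
opening: 0.508
t 9.3 angle est 0.8415 rad 0.2352 lat -0.0005 F [-0.05 -4.14  1.59] op 0.508
tilt deg 0.05
0.84 [-0.   -0.01  0.01]
0.0021595582454850093
the job is handed in; nothing more can be done
the job is handed in; nothing more can be done
```

I opened the right bath, which is the one with the steel instrument tray beside it. I pinched its crossbar by the ends and raised the lid to about 1.14 rad. That is roughly 10 degrees past balance and about 18 degrees short of the stop. I then brought it back and handed it in held at about 0.84 rad, roughly 7 degrees below balance.

- **Lid angle:** the arm pose gave 0.8415 rad. The lid's front edge in the wrist picture matched 0.84 rad to within about 3 pixels.
- **Stillness and grip:** joint speeds were at most 0.002 rad/s, and the fingers were still on the bar at about 43 mm opening.
- **Everything else:** in the last pictures the other lid was shut, and the tray, carton, jar and screwdriver looked unmoved. I judged those by eye and did not measure them.

None of the checks failed or disagreed. The job was handed in at 9.3 s, and the system reported no verdict.

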